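# Slide the stencil home in the registration corner

## Robot

A 6-joint arm with a two-finger parallel gripper is mounted at the origin on the work surface. World frame = base frame: x ahead of the robot, y to its left, z up, the work surface at z = 0. Lengths are in m, angles in rad, forces in N, time in s.
With the tool pointing down it reaches from about 0.225 to 0.875 m from the base axis. Payload 3.4 kg.
Tool frame: the origin (TCP) lies between the finger pads; the fingertips stand 14 mm ahead of it and the grasp point (between the pads) lies 5 mm behind it (arm.tip_reach is the distance from the TCP to the fingertips, in m); z points along the fingers, y is the line along which they close (so a half turn about z gives the same grasp; the last joint's range is limited). The gripper opens to 85 mm and grips with 20 to 120 N. Pads are 22 mm wide; open, the fingers measure 114 mm over their backs; the gripper's body (76 mm by 85 mm) begins 54 mm behind the grasp point. The pads swing forward as they close: fully open they stand 13 mm farther back than shut.
Start: joints at [1.044, 0.276, 1.505, -0, 1.361, -0.121], TCP at [0.227, 0.528, 0.245] pointing down, gripper open.
Joint ranges: [-2.89, 2.89], [-0.75, 2.08], [0.22, 2.7], [-1.18, 4.32], [0.11, 2.71], [-2.7, 2.7]. Speed limits (rad/s): [2.57, 2.57, 3.14, 3.14, 3.14, 3.14].

## Interface

Orientations are given as a unit quaternion [w, x, y, z].
In Python, from rig import state, viewer, arm gives the robot as it stands.
- The arm moves only by the tool drive_tool, never from a script. Its argument "targets" is a list of rows, each an object of numbers: "dx", "dy", "dz": the shift along the tool's x, y, z in units of 40 mm (1.0 is 40 mm); "wx", "wy", "wz": the turn, a rotation vector about the tool's x, y, z in rad. A call has 1 to 20 rows; each row shifts and turns the commanded pose from where the row before left it, along the tool's axes as they then stand; what a row does not reach is not made up. A row lasts 1/8 s, in which the tool goes at most 62.5 mm and 10.7 degrees, less where a joint would pass 70% of its speed; a pose out of reach is approached as far as the arm can. A call is refused whole if a number of a shift passes 1 or a number of a turn 0.188, either way. A call with a gripper value outside its range is refused whole. "gripper" is the opening, from 0 (shut) to 1 (fully open), set as the call begins (left out, the last holds). The fingers move at their own pace and stop on an object; "newtons" is the grip in N (left out, the last holds). Time passes only in rows, so rows that do not move let the fingers close. It gives the time, the measured TCP pose, the force, the opening and the grip force at its end, in the units of the state.
- state(): the state, without advancing time (a new reading comes with each control period).
- viewer.read_camera(name): name is "scene" or "side" or "wrist"; returns a dict with "img" (384x512x3 uint8, red, green, blue), "fx", "fy", "cx", "cy" (pixels), "R" (3x3) and "t" (3): a world point X has camera coordinates R X + t; the wrist camera has in their place "tool_from_camera" (4x4, takes a point from camera to tool coordinates, whose origin is the TCP and whose axes are the flange's). Camera axes: x right, y down, z forward; pixel columns grow to the right and rows downward; lengths in m; the calibration is good to about 2 mm. A picture is of the moment at which its call begins: read the wrist's pose just before it. There is no depth.
- arm.hand_in(): hands the job in; it is judged then, once.
The state is a dict: "time_s": time; "q": joint angles; "dq": joint speeds; "effort": joint torques, N m; "tcp_pos": TCP position; "ee_rot": TCP orientation; "contact_force": force on the tool from outside, world axes, zero at the start; "wrist_torque": the same for the moment, N m; "opening": opening from 0.0 (shut) to 1.0 (fully open); "grip_force": force on a finger pad.
Only numpy, scipy, OpenCV 4.12 (cv2) and the standard library are available. Lean on these libraries where they do the work, as an engineer would, in place of code of your own. Each camera call takes 0.05 s, during which the arm holds its last target. There are 200 camera calls.

## Task

Push the wood-framed yellow stencil along the plywood registration board until it sits square and fully home in the corner, against both the long far rail and the side rail, so it is ready for paint. Only push it with the fingers: keep it flat on the board, never lift or tip it. Leave the paint bottle, the paint pot and the cup of brushes where they stand, and finish with the hand clear.

Things in the scene. Friction and masses are not known exactly. Their poses are not given: they have to be found in the camera images.
- board: Fixed plywood board, 240 (x) x 310 (y) x 8 mm, flat on the table. Origin: centre of its underside; z up. Two dark wooden rails, 20 mm wide, tops 22 mm above the table: far rail along the whole +x edge (inner face x = +100 mm), side rail along the +y edge (inner face y = +135 mm, from x = -120 to +100). The -x and -y edges are open. Pale rectangle near the corner: a flush wooden plaque.
- stop_corner (a point): Inner corner of the two rails, at the height of the board's top face (8 mm above the table), axes as the board's. Board coordinates (100, 135, 8) mm. The stencil is home when its origin is at (-55, -75, 0) mm from here in the board's axes.
- stencil: Loose flat block to push, 110 (its x) x 150 (its y) x 18 mm high: wooden rim 14 mm wide, yellow panel 2 mm below the rim's top. About 0.25 kg, slides with ordinary friction (1 to 4 N). Origin: centre of its underside; z up. Starts on the board, turned up to 0.3 rad from the board's axes, clear of both rails; its long sides go parallel to the far rail.
- bottle: Bystander: yellow paint bottle, 54 mm diameter, 140 mm tall, upright on the table beside the board. Origin: centre of its underside.
- pot: Bystander: low terracotta-coloured paint pot with white lid, 60 mm diameter, 50 mm tall, on the table beyond the far rail. Origin: centre of its underside.
- brush_cup: Bystander: white cup of 72 mm diameter, 90 mm tall, with three brushes up to 170 mm above the table, standing beside the board. Origin: centre of its underside.

How it is judged:
By the outcome, as a careful person would: the job done as asked, in the order asked, and still so for the second after the job is handed in, with the robot touching nothing.
It also fails if it takes over 54 s, if anything falls off the work surface, if the arm or the gripper's body presses on something with over 40 N, if the wrist force passes 120 N, or if a joint passes its speed limit or range.

## Working session

There is one attempt and no reset: what is moved stays moved. The work goes in short steps, Python scripts to look and compute and a tool call to move; the robot and the scene stay as the last step left them, time stands still between calls to the robot, and variables do not carry over. Pictures are saved under pics/ and viewed, at most 10 in all, crops included, and the job is handed in when it is done.

Besides the shell and the picture viewer there is one more tool, called after "Request:" as a command line: name --argument value ..., lists and objects as JSON in quotes. drive_tool: Moves the arm, as the interface text tells. Its arguments: {"type":"object","properties":{"targets":{"type":"array","items":{"type":"object","properties":{"dx":{"type":"number"},"dy":{"type":"number"},"dz":{"type":"number"},"wx":{"type":"number"},"wy":{"type":"number"},"wz":{"type":"number"}}}},"gripper":{"type":"number"},"newtons":{"type":"number"}},"required":["targets"]}

```bash
mkdir -p pics
cat > look.py <<'E'
import cv2,sys,json,numpy as np
from rig import state,viewer,arm
def shot(cam,name):
    s=state(); c=viewer.read_camera(cam)
    cv2.imwrite(f'pics/{name}.png',cv2.cvtColor(c['img'],cv2.COLOR_RGB2BGR)); return s,c
E
python3 - <<'E'
from look import *
for n in('scene','side'):
    s,c=shot(n,n+'0'); print(n,c['fx'],c['cx'],c['cy'],np.round(c['R'],3).tolist(),np.round(c['t'],3).tolist())
print(s)
a=cv2.imread('pics/scene0.png');b=cv2.imread('pics/side0.png')
E
```

```text
scene 378.1433595026072 255.370765013196 186.46061851405952 [[0.789, 0.615, -0.01], [0.505, -0.657, -0.559], [-0.35, 0.436, -0.829]] [-0.494, -0.284, 1.266]
side 391.75511997640183 249.1717102413592 189.93274480423315 [[0.932, -0.363, 0.017], [-0.168, -0.472, -0.865], [0.322, 0.804, -0.501]] [-0.568, 0.143, 0.665]
{'time_s': 0.05, 'q': array([ 1.04398496e+00,  2.76626284e-01,  1.50613808e+00,  1.69778709e-05,
        1.36071285e+00, -1.20998956e-01]), 'dq': array([ 1.04490060e-03, -8.19101283e-04,  6.90344631e-05,  3.46438807e-04,
       -1.62260417e-03,  6.81066091e-04]), 'effort': array([ 1.29032818e-03, -4.18080926e+01, -2.46673554e+01, -1.29729938e-04,
        5.48324286e-03,  5.64448882e-06]), 'tcp_pos': array([0.22673275, 0.52785939, 0.24441988]), 'ee_rot': array([-3.07768570e-04,  2.01518415e-01,  9.79484273e-01, -8.90636731e-04]), 'contact_force': array([-0.26590249,  0.55116666,  0.32039321]), 'wrist_torque': array([-0.02179852, -0.03231019,  0.02713677]), 'grip_force': 0.0, 'opening': 0.9994684356520239}
```

View pics/scene0.png

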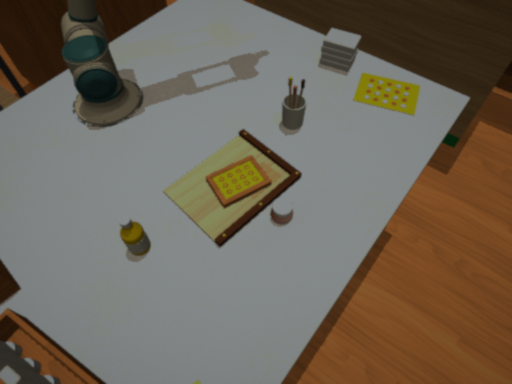

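View pics/side0.png

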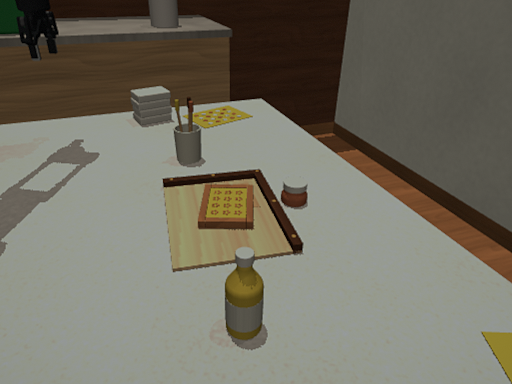

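The scene view shows the board with corners at about (165,190), (243,133), (300,176) and (220,240), and the stencil centred at about (239,181). The side view agrees with this. The bottle is at (135,248), the pot at (282,213) and the cup at (293,115). Next I'll get rough world positions, then look from above with the wrist camera.

```bash
cat >> look.py <<'E'
def ray(c,s,uv,z):
    d=np.array([(uv[0]-c['cx'])/c['fx'],(uv[1]-c['cy'])/c['fy'],1.])
    if 'R' in c: R=c['R'].T; o=-R@c['t']
    else:
        from scipy.spatial.transform import Rotation as Ro
        w,x,y,q=s['ee_rot']; Rt=Ro.from_quat([x,y,q,w]).as_matrix(); T=c['tool_from_camera']
        R=Rt@T[:3,:3]; o=s['tcp_pos']+Rt@T[:3,3]
    d=R@d; return o+d*(z-o[2])/d[2]
E
python3 - <<'E'
from look import *
s=state();c=viewer.read_camera('scene')
for n,uv,z in[('b--',(165,190),.008),('b-+',(243,133),.022),('b++',(300,176),.022),('b+-',(220,240),.022),('sten',(239,181),.024),('bottle',(138,250),.0),('pot',(282,220),0),('cup',(292,127),0)]: print(n,ray(c,s,uv,z).round(3))
w=viewer.read_camera('wrist');print(w['tool_from_camera'].round(4).tolist(),w['fx'],w['cx'],w['cy'])
from scipy.spatial.transform import Rotation as Ro
q=s['ee_rot'];print(Ro.from_quat([*q[1:],q[0]]).as_matrix().round(3).tolist())
E
```

```text
b-- [ 0.413 -0.136  0.008]
b-+ [0.461 0.152 0.022]
b++ [0.689 0.124 0.022]
b+- [ 0.641 -0.163  0.022]
sten [0.565 0.005 0.024]
bottle [ 0.485 -0.305  0.   ]
pot [ 0.725 -0.011  0.   ]
cup [0.555 0.28  0.   ]
[[0.0, -0.9529, -0.3034, 0.077], [1.0, 0.0002, -0.0005, 0.0004], [0.0005, -0.3034, 0.9529, -0.1293], [0.0, 0.0, 0.0, 1.0]] 293.2783050670374 251.9080795856385 189.65077546545083
[[-0.919, 0.395, -0.001], [0.395, 0.919, -0.001], [0.0, -0.002, -1.0]]
```

Request:
drive_tool --targets '[{"dx":-0.83,"dy":-0.75},{"dx":-0.83,"dy":-0.75},{"dx":-0.83,"dy":-0.75},{"dx":-0.83,"dy":-0.75},{"dx":-0.83,"dy":-0.75},{"dx":-0.83,"dy":-0.75},{"dx":-0.83,"dy":-0.75},{"dx":-0.83,"dy":-0.75},{"dx":-0.83,"dy":-0.75},{"dx":-0.83,"dy":-0.75},{"dx":-0.83,"dy":-0.75},{"dx":-0.83,"dy":-0.75},{"wz":-0.123},{"wz":-0.123},{},{},{}]'

```text
invalid input at $.targets[0]: expected keys dx, dy, dz, wx, wy, wz
```

Run:
```python
from look import *
s,c=shot('wrist','w1'); print(s['tcp_pos'],s['contact_force'],np.abs(s['dq']).max(),arm.tip_reach)
im=cv2.imread('pics/w1.png'); cv2.imwrite('pics/w1b.png',cv2.resize(im,(800,600),interpolation=cv2.INTER_CUBIC))
```

```text
[0.22684978 0.52805219 0.24475741] [-0.38127589  0.20799831 -0.71527275] 0.004439108027195601 0.014
```

View pics/w1b.png

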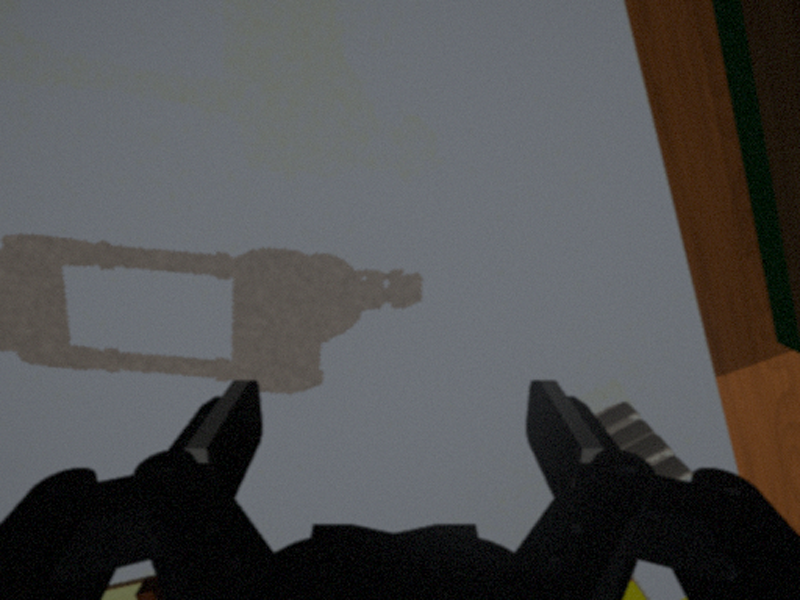

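Request:
drive_tool --targets '[{"dx":-0.975,"dy":-0.63,"dz":-0.07,"wx":0,"wy":0,"wz":0},{"dx":-0.975,"dy":-0.63,"dz":-0.07,"wx":0,"wy":0,"wz":0},{"dx":-0.975,"dy":-0.63,"dz":-0.07,"wx":0,"wy":0,"wz":0},{"dx":-0.975,"dy":-0.63,"dz":-0.07,"wx":0,"wy":0,"wz":0},{"dx":-0.975,"dy":-0.63,"dz":-0.07,"wx":0,"wy":0,"wz":0},{"dx":-0.975,"dy":-0.63,"dz":-0.07,"wx":0,"wy":0,"wz":0},{"dx":-0.975,"dy":-0.63,"dz":-0.07,"wx":0,"wy":0,"wz":0},{"dx":-0.975,"dy":-0.63,"dz":-0.07,"wx":0,"wy":0,"wz":0},{"dx":-0.975,"dy":-0.63,"dz":-0.07,"wx":0,"wy":0,"wz":0},{"dx":-0.975,"dy":-0.63,"dz":-0.07,"wx":0,"wy":0,"wz":0},{"dx":-0.975,"dy":-0.63,"dz":-0.07,"wx":0,"wy":0,"wz":0},{"dx":-0.975,"dy":-0.63,"dz":-0.07,"wx":0,"wy":0,"wz":0},{"dx":-0.975,"dy":-0.63,"dz":-0.07,"wx":0,"wy":0,"wz":0},{"dx":-0.975,"dy":-0.63,"dz":-0.07,"wx":0,"wy":0,"wz":0},{"dx":0,"dy":0,"dz":0,"wx":0,"wy":0,"wz":-0.123},{"dx":0,"dy":0,"dz":0,"wx":0,"wy":0,"wz":-0.123},{"dx":0,"dy":0,"dz":0,"wx":0,"wy":0,"wz":0},{"dx":0,"dy":0,"dz":0,"wx":0,"wy":0,"wz":0},{"dx":0,"dy":0,"dz":0,"wx":0,"wy":0,"wz":0}]'

```text
time_s: 2.62
tcp_pos: [0.5893, -0.0111, 0.2846]
ee_rot: [0.0, 0.08, 0.997, 0.0]
contact_force: [0.4, -0.9, 0.2]
opening: 0.996
grip_force: 0.0
```

Run:
```python
from look import *
s,c=shot('wrist','w2'); print(s)
import pickle; pickle.dump((s,c),open('w2.pkl','wb'))
im=cv2.imread('pics/w2.png'); cv2.imwrite('pics/w2b.png',cv2.resize(im,(800,600),interpolation=cv2.INTER_CUBIC))
```

```text
{'time_s': 2.625, 'q': array([-1.36966359e-01,  2.79208720e-01,  1.40350510e+00,  7.16752922e-05,
        1.45875242e+00, -1.54740108e+00]), 'dq': array([ 0.00013   , -0.00045851, -0.00067014, -0.00195143,  0.00043462,
       -0.00499499]), 'effort': array([-5.31062053e-02, -4.25683093e+01, -2.53665179e+01, -3.74846088e-03,
       -1.74912409e-03,  8.02135473e-03]), 'tcp_pos': array([ 0.58930398, -0.01114208,  0.28456187]), 'ee_rot': array([6.51286483e-05, 8.00989109e-02, 9.96786918e-01, 3.19683341e-05]), 'contact_force': array([ 0.42306394, -0.89797536,  0.16381245]), 'wrist_torque': array([-0.00340656, -0.04053629,  0.00166572]), 'grip_force': 0.0, 'opening': 0.9958074193624098}
```

View pics/w2b.png

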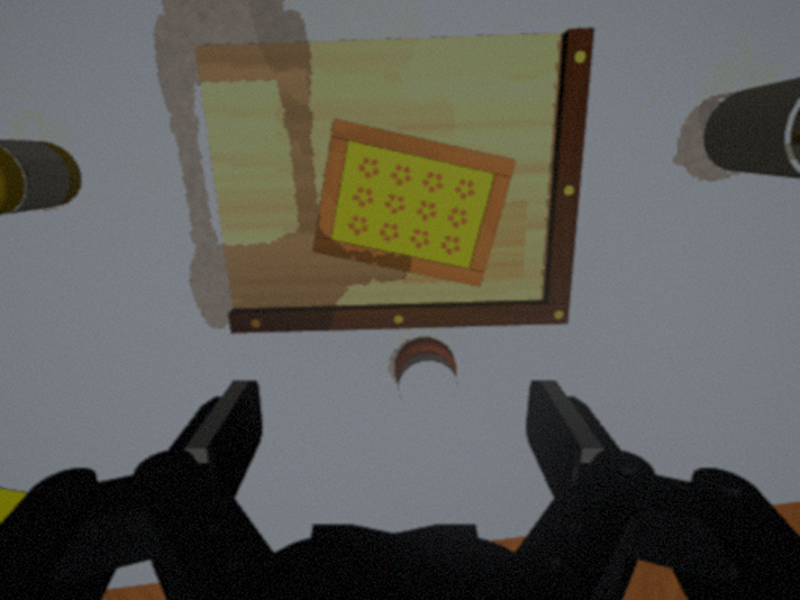

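The wrist view (800x600) shows the far rail at the bottom, with its outer corners at (231,332) and (568,322). The side rail is on the right, up to (593,28). The stencil's top corners are (334,120), (515,158), (481,286) and (314,250). It is turned by roughly 0.2 rad, and the bystanders are clear of it.

```bash
cat >> look.py <<'E'
def fit(P,Q):  # 2D rigid: model P -> world Q
    P=np.array(P,float);Q=np.array(Q)[:,:2]
    from scipy.optimize import least_squares
    f=lambda p:(np.c_[np.cos(p[2])*P[:,0]-np.sin(p[2])*P[:,1]+p[0],np.sin(p[2])*P[:,0]+np.cos(p[2])*P[:,1]+p[1]]-Q).ravel()
    r=least_squares(f,[*Q.mean(0),-.15]); return r.x,np.abs(r.fun).max()
E
python3 - <<'E'
from look import *
import pickle; s,c=pickle.load(open('w2.pkl','rb'))
g=lambda pts:[ray(c,s,((u+.5)/1.5625-.5,(v+.5)/1.5625-.5),z) for u,v,z in pts]
b,e=fit([(-.12,.155),(.12,.155),(.12,-.155),(-.12,-.155)],g([(593,28,.022),(568,322,.022),(231,332,.022),(197,45,.008)]))
t,e2=fit([(-.055,-.075),(-.055,.075),(.055,.075),(.055,-.075)],g([(334,120,.026),(515,158,.026),(481,286,.026),(314,250,.026)]))
print('board',b.round(4),e,'sten',t.round(4),e2)
r=b[2]; R=np.array([[np.cos(r),-np.sin(r)],[np.sin(r),np.cos(r)]])
np.save('board.npy',b)
print('sten in board mm',(R.T@(t[:2]-b[:2])*1000).round(1),t[2]-r)
print('tcp in board',(R.T@(s['tcp_pos'][:2]-b[:2])*1000).round(1))
w,x,y,z=s['ee_rot'];print('tool yaw of -x', 2*np.arctan2(y,x)-np.pi)
E
```

```text
board [ 0.548  -0.0034 -0.1301] 0.001911730036994852 sten [ 0.5595  0.0086 -0.364 ] 0.0015227756616724153
sten in board mm [ 9.8 13.4] -0.2339015535375452
tcp in board [42.  -2.3]
tool yaw of -x -0.1603696191374575
```

Request:
drive_tool --targets '[{"dx":0.84,"dy":0.1,"dz":0,"wx":0,"wy":0,"wz":-0.03},{"dx":0.84,"dy":0.1,"dz":0,"wx":0,"wy":0,"wz":0},{"dx":0.84,"dy":0.1,"dz":0,"wx":0,"wy":0,"wz":0},{"dx":0.84,"dy":0.1,"dz":0,"wx":0,"wy":0,"wz":0},{"dx":0,"dy":0,"dz":0.75,"wx":0,"wy":0,"wz":0},{"dx":0,"dy":0,"dz":0.75,"wx":0,"wy":0,"wz":0},{"dx":0,"dy":0,"dz":0.75,"wx":0,"wy":0,"wz":0},{"dx":0,"dy":0,"dz":0.75,"wx":0,"wy":0,"wz":0},{"dx":0,"dy":0,"dz":0.75,"wx":0,"wy":0,"wz":0},{"dx":0,"dy":0,"dz":0.75,"wx":0,"wy":0,"wz":0},{"dx":0,"dy":0,"dz":0.75,"wx":0,"wy":0,"wz":0},{"dx":0,"dy":0,"dz":0.6,"wx":0,"wy":0,"wz":0},{"dx":0,"dy":0,"dz":0.25,"wx":0,"wy":0,"wz":0},{"dx":0,"dy":0,"dz":0.25,"wx":0,"wy":0,"wz":0},{"dx":0,"dy":0,"dz":0.1,"wx":0,"wy":0,"wz":0},{"dx":0,"dy":0,"dz":0,"wx":0,"wy":0,"wz":0}]' --gripper 1.0

```text
time_s: 4.68
tcp_pos: [0.4588, 0.0229, 0.0267]
ee_rot: [0.0, 0.065, 0.998, 0.0]
contact_force: [-0.4, 0.9, 0.0]
opening: 1.001
grip_force: 0.0
```

```bash
cat >> look.py <<'E'
def inboard(p):
    b=np.load('board.npy'); r=b[2]; R=np.array([[np.cos(r),-np.sin(r)],[np.sin(r),np.cos(r)]]); return (R.T@(np.array(p)[:2]-b[:2])*1000).round(1)
E
python3 - <<'E'
from look import *
s,c=shot('side','s2'); print(inboard(s['tcp_pos']),s['tcp_pos'],s['contact_force'])
im=cv2.imread('pics/s2.png')[100:280,130:330]; cv2.imwrite('pics/s2b.png',cv2.resize(im,None,fx=3,fy=3,interpolation=cv2.INTER_CUBIC))
E
```

```text
[-91.9  14.5] [0.45875741 0.02288562 0.02672546] [-0.42920683  0.93161809  0.04324404]
```

View pics/s2b.png

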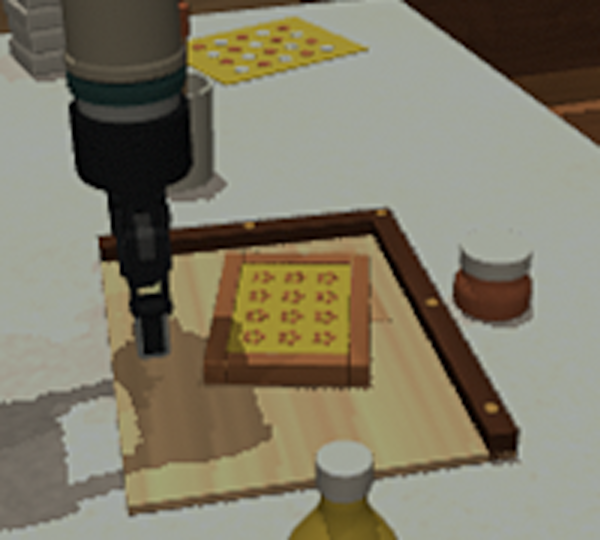

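The near fingertip's bottom edge is at crop (138,357) to (167,353), which is full image (176,219) to (185.7,217.7). I'll work out the tip height from that.

Run:
```python
from look import *
c=viewer.read_camera('side'); b=np.load('board.npy'); r=b[2]
for z in(.008,.013,.018,.023,.028,.033):
    o=[]
    for x in(-.103,-.081):
        p=np.array([b[0]+np.cos(r)*x+np.sin(r)*.0425,b[1]+np.sin(r)*x-np.cos(r)*.0425,z]); q=c['R']@p+c['t']; o+=[round(c['fx']*q[0]/q[2]+c['cx'],1),round(c['fy']*q[1]/q[2]+c['cy'],1)]
    print(z,o)
```

```text
0.008 [np.float64(175.7), np.float64(228.9), np.float64(186.9), np.float64(227.5)]
0.013 [np.float64(175.5), np.float64(226.9), np.float64(186.7), np.float64(225.5)]
0.018 [np.float64(175.3), np.float64(224.8), np.float64(186.5), np.float64(223.4)]
0.023 [np.float64(175.1), np.float64(222.7), np.float64(186.4), np.float64(221.3)]
0.028 [np.float64(174.9), np.float64(220.6), np.float64(186.2), np.float64(219.2)]
0.033 [np.float64(174.7), np.float64(218.5), np.float64(186.1), np.float64(217.1)]
```

Request:
drive_tool --targets '[{"dx":0,"dy":0,"dz":0.19,"wx":0,"wy":0,"wz":0},{"dx":0,"dy":0,"dz":0.1,"wx":0,"wy":0,"wz":0},{"dx":0,"dy":0,"dz":0.08,"wx":0,"wy":0,"wz":0},{"dx":0,"dy":0,"dz":0,"wx":0,"wy":0,"wz":0},{"dx":0,"dy":0,"dz":0,"wx":0,"wy":0,"wz":0}]'

```text
time_s: 5.4
tcp_pos: [0.4586, 0.0229, 0.0117]
ee_rot: [0.0, 0.065, 0.998, 0.0]
contact_force: [0.5, 0.3, 0.7]
opening: 1.001
grip_force: 0.0
```

Request:
drive_tool --targets '[{"dx":-0.12,"dy":0,"dz":0,"wx":0,"wy":0,"wz":0},{"dx":-0.12,"dy":0,"dz":0,"wx":0,"wy":0,"wz":0},{"dx":-0.12,"dy":0,"dz":0,"wx":0,"wy":0,"wz":0},{"dx":-0.12,"dy":0,"dz":0,"wx":0,"wy":0,"wz":0},{"dx":-0.12,"dy":0,"dz":0,"wx":0,"wy":0,"wz":0},{"dx":-0.12,"dy":0,"dz":0,"wx":0,"wy":0,"wz":0},{"dx":-0.12,"dy":0,"dz":0,"wx":0,"wy":0,"wz":0}]'

```text
time_s: 6.28
tcp_pos: [0.4917, 0.0185, 0.0116]
ee_rot: [-0.0, 0.065, 0.998, 0.0]
contact_force: [-0.9, -0.3, -0.3]
opening: 1.0
grip_force: 0.5
```

Request:
drive_tool --targets '[{"dx":-0.12,"dy":0,"dz":0,"wx":0,"wy":0,"wz":0},{"dx":-0.12,"dy":0,"dz":0,"wx":0,"wy":0,"wz":0},{"dx":-0.12,"dy":0,"dz":0,"wx":0,"wy":0,"wz":0},{"dx":-0.12,"dy":0,"dz":0,"wx":0,"wy":0,"wz":0},{"dx":-0.12,"dy":0,"dz":0,"wx":0,"wy":0,"wz":0},{"dx":0,"dy":0,"dz":0,"wx":0,"wy":0,"wz":0}]'

```text
time_s: 7.02
tcp_pos: [0.5166, 0.0154, 0.0118]
ee_rot: [0.001, 0.065, 0.998, 0.0]
contact_force: [1.1, 0.3, 0.7]
opening: 1.004
grip_force: 0.0
```

Run:
```python
from look import *
s,c=shot('side','s3'); print(inboard(s['tcp_pos']),s['contact_force'])
im=cv2.imread('pics/s3.png')[140:270,150:320]; cv2.imwrite('pics/s3b.png',cv2.resize(im,None,fx=4.5,fy=4.5,interpolation=cv2.INTER_CUBIC))
```

```text
[-33.6  14.6] [1.13070374 0.31930757 0.68327862]
```

View pics/s3b.png

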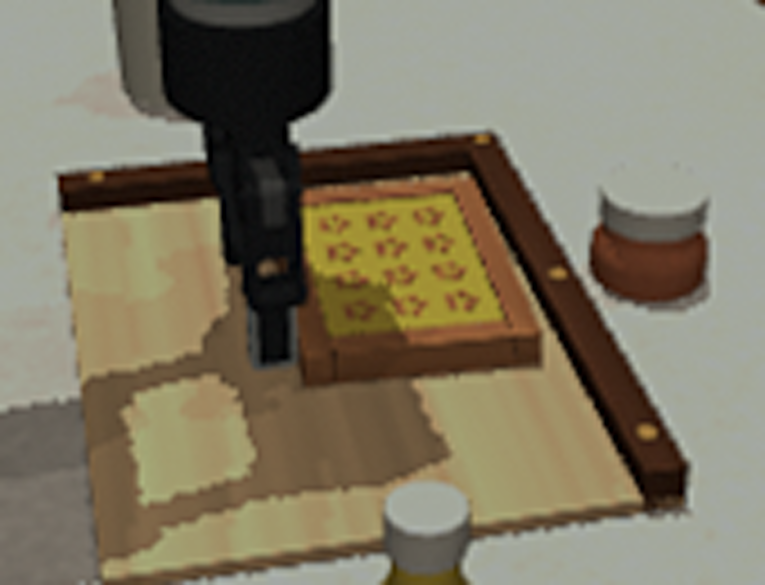

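The stencil, with near edge corners at crop (303,383) and (540,365), is now nearly square to the far rail. A gap of about 12 mm remains, so I'll close it in small steps while watching the force.

Request:
drive_tool --targets '[{"dx":-0.1,"dy":0,"dz":0,"wx":0,"wy":0,"wz":0},{"dx":-0.1,"dy":0,"dz":0,"wx":0,"wy":0,"wz":0},{"dx":-0.05,"dy":0,"dz":0,"wx":0,"wy":0,"wz":0},{"dx":0,"dy":0,"dz":0,"wx":0,"wy":0,"wz":0}]'

```text
time_s: 7.58
tcp_pos: [0.5258, 0.0141, 0.0117]
ee_rot: [0.0, 0.065, 0.998, 0.0]
contact_force: [-1.0, -0.2, -1.0]
opening: 1.0
grip_force: 0.3
```

Request:
drive_tool --targets '[{"dx":-0.03,"dy":0,"dz":0,"wx":0,"wy":0,"wz":0},{"dx":-0.03,"dy":0,"dz":0,"wx":0,"wy":0,"wz":0}]'

```text
time_s: 7.82
tcp_pos: [0.5277, 0.0139, 0.0117]
ee_rot: [-0.0, 0.065, 0.998, 0.0]
contact_force: [-1.2, 0.6, -0.0]
opening: 0.995
grip_force: 0.7
```

Request:
drive_tool --targets '[{"dx":-0.03,"dy":0,"dz":0,"wx":0,"wy":0,"wz":0}]'

```text
time_s: 7.95
tcp_pos: [0.529, 0.0137, 0.0117]
ee_rot: [-0.0, 0.065, 0.998, 0.0]
contact_force: [-4.1, 0.9, 1.2]
opening: 1.0
grip_force: 2.0
```

Request:
drive_tool --targets '[{"dx":-0.03,"dy":0,"dz":0,"wx":0,"wy":0,"wz":0},{"dx":0,"dy":0,"dz":0,"wx":0,"wy":0,"wz":0}]'

```text
time_s: 8.2
tcp_pos: [0.529, 0.0137, 0.0116]
ee_rot: [-0.001, 0.065, 0.998, 0.0]
contact_force: [-4.6, -0.1, 3.0]
opening: 1.001
grip_force: 2.5
```

Request:
drive_tool --targets '[{"dx":-0.02,"dy":0,"dz":0,"wx":0,"wy":0,"wz":0},{"dx":0,"dy":0,"dz":0,"wx":0,"wy":0,"wz":0}]'

```text
time_s: 8.45
tcp_pos: [0.529, 0.0137, 0.0115]
ee_rot: [-0.002, 0.065, 0.998, 0.0]
contact_force: [-5.9, 1.5, 4.5]
opening: 1.004
grip_force: 3.2
```

Request:
drive_tool --targets '[{"dx":0.3,"dy":0,"dz":0,"wx":0,"wy":0,"wz":0},{"dx":0.3,"dy":0,"dz":0,"wx":0,"wy":0,"wz":0},{"dx":0,"dy":0,"dz":-0.75,"wx":0,"wy":0,"wz":0},{"dx":0,"dy":0,"dz":-0.75,"wx":0,"wy":0,"wz":0},{"dx":-0.45,"dy":-0.6,"dz":0,"wx":0,"wy":0,"wz":0},{"dx":-0.45,"dy":-0.6,"dz":0,"wx":0,"wy":0,"wz":0},{"dx":-0.45,"dy":-0.6,"dz":0,"wx":0,"wy":0,"wz":0},{"dx":-0.45,"dy":-0.6,"dz":0,"wx":0,"wy":0,"wz":0},{"dx":-0.45,"dy":-0.6,"dz":0,"wx":0,"wy":0,"wz":0},{"dx":0,"dy":0,"dz":0,"wx":0,"wy":0,"wz":0.157},{"dx":0,"dy":0,"dz":0,"wx":0,"wy":0,"wz":0.157},{"dx":0,"dy":0,"dz":0,"wx":0,"wy":0,"wz":0.157},{"dx":0,"dy":0,"dz":0,"wx":0,"wy":0,"wz":0.157},{"dx":0,"dy":0,"dz":0,"wx":0,"wy":0,"wz":0.157},{"dx":0,"dy":0,"dz":0,"wx":0,"wy":0,"wz":0.157},{"dx":0,"dy":0,"dz":0,"wx":0,"wy":0,"wz":0.157},{"dx":0,"dy":0,"dz":0,"wx":0,"wy":0,"wz":0.157},{"dx":0,"dy":0,"dz":0,"wx":0,"wy":0,"wz":0.157},{"dx":0,"dy":0,"dz":0,"wx":0,"wy":0,"wz":0.157}]' --gripper 0.5

```text
time_s: 10.82
tcp_pos: [0.5825, -0.1147, 0.072]
ee_rot: [0.002, 0.753, 0.658, 0.001]
contact_force: [0.6, -0.5, 0.1]
opening: 0.5
grip_force: 0.0
```

Request:
drive_tool --targets '[{"dx":0,"dy":0,"dz":0,"wx":0,"wy":0,"wz":0},{"dx":0,"dy":0,"dz":0,"wx":0,"wy":0,"wz":0}]'

```text
time_s: 11.08
tcp_pos: [0.5816, -0.1143, 0.0718]
ee_rot: [0.001, 0.751, 0.661, 0.0]
contact_force: [-0.3, 0.3, -0.8]
opening: 0.5
grip_force: 0.0
```

Run:
```python
from look import *
s,c=shot('wrist','w3'); print(inboard(s['tcp_pos']),s['tcp_pos'],s['ee_rot'],s['q'],s['opening'])
w,x,y,z=s['ee_rot'];print('tool x yaw', 2*np.arctan2(y,x), 'want',np.load('board.npy')[2]+np.pi/2)
import pickle; pickle.dump((s,c),open('w3.pkl','wb'))
im=cv2.imread('pics/w3.png'); cv2.imwrite('pics/w3b.png',cv2.resize(im,(800,600),interpolation=cv2.INTER_CUBIC))
```

```text
[  47.7 -105.6] [ 0.58159674 -0.11433343  0.07181664] [6.80872005e-04 7.50500409e-01 6.60869490e-01 4.35199319e-04] [-3.11495225e-01  4.44103640e-01  1.71236368e+00  6.09642718e-05
  9.83509981e-01 -1.84686647e-01] 0.49987367910092373
tool x yaw 1.4439540091674177 want 1.440668273687971
```

View pics/w3b.png

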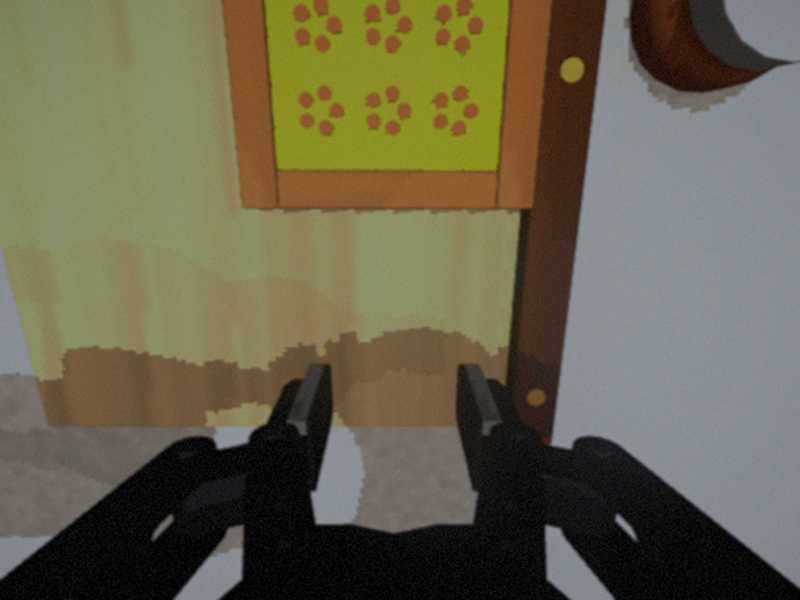

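The stencil lies along the far rail. Its near (-y) edge is at v=208 from u=242 to 535, and the fingers are behind it on the same centre line.

Run:
```python
from look import *
import pickle; s,c=pickle.load(open('w3.pkl','rb'))
for u,v,z in[(242,208,.026),(535,208,.026)]: print(inboard(ray(c,s,((u+.5)/1.5625-.5,(v+.5)/1.5625-.5),z)))
```

```text
[ -9.1 -48.7]
[101.6 -48.3]
```

Request:
drive_tool --targets '[{"dx":0,"dy":0,"dz":0.5,"wx":0,"wy":0,"wz":0},{"dx":0,"dy":0,"dz":0.4,"wx":0,"wy":0,"wz":0},{"dx":0,"dy":0,"dz":0.2,"wx":0,"wy":0,"wz":0},{"dx":0,"dy":0,"dz":0.12,"wx":0,"wy":0,"wz":0},{"dx":0,"dy":0,"dz":0,"wx":0,"wy":0,"wz":0},{"dx":0,"dy":0,"dz":0,"wx":0,"wy":0,"wz":0}]'

```text
time_s: 11.88
tcp_pos: [0.5814, -0.1142, 0.0233]
ee_rot: [0.0, 0.751, 0.66, 0.0]
contact_force: [0.7, 0.1, -0.4]
opening: 0.502
grip_force: 0.0
```

Request:
drive_tool --targets '[{"dx":0.2,"dy":0,"dz":0,"wx":0,"wy":0,"wz":0},{"dx":0.2,"dy":0,"dz":0,"wx":0,"wy":0,"wz":0},{"dx":0.2,"dy":0,"dz":0,"wx":0,"wy":0,"wz":0},{"dx":0.2,"dy":0,"dz":0,"wx":0,"wy":0,"wz":0},{"dx":0.2,"dy":0,"dz":0,"wx":0,"wy":0,"wz":0},{"dx":0.1,"dy":0,"dz":0,"wx":0,"wy":0,"wz":0},{"dx":0.1,"dy":0,"dz":0,"wx":0,"wy":0,"wz":0},{"dx":0.1,"dy":0,"dz":0,"wx":0,"wy":0,"wz":0},{"dx":0.1,"dy":0,"dz":0,"wx":0,"wy":0,"wz":0}]'

```text
time_s: 13.0
tcp_pos: [0.5881, -0.0586, 0.0229]
ee_rot: [0.0, 0.751, 0.66, -0.0]
contact_force: [-0.1, -0.9, -0.6]
opening: 0.498
grip_force: 0.7
```

Request:
drive_tool --targets '[{"dx":0.1,"dy":0,"dz":0,"wx":0,"wy":0,"wz":0},{"dx":0.1,"dy":0,"dz":0,"wx":0,"wy":0,"wz":0},{"dx":0.1,"dy":0,"dz":0,"wx":0,"wy":0,"wz":0},{"dx":0.05,"dy":0,"dz":0,"wx":0,"wy":0,"wz":0},{"dx":0,"dy":0,"dz":0,"wx":0,"wy":0,"wz":0}]'

```text
time_s: 13.62
tcp_pos: [0.5901, -0.0443, 0.0229]
ee_rot: [-0.0, 0.751, 0.66, 0.0]
contact_force: [-0.7, 0.3, -0.5]
opening: 0.501
grip_force: 0.0
```

Request:
drive_tool --targets '[{"dx":0.05,"dy":0,"dz":0,"wx":0,"wy":0,"wz":0}]'

```text
time_s: 13.75
tcp_pos: [0.5903, -0.0428, 0.0229]
ee_rot: [0.0, 0.751, 0.66, -0.0]
contact_force: [0.1, -1.3, 0.2]
opening: 0.501
grip_force: 0.6
```

Request:
drive_tool --targets '[{"dx":0.05,"dy":0,"dz":0,"wx":0,"wy":0,"wz":0},{"dx":0.05,"dy":0,"dz":0,"wx":0,"wy":0,"wz":0},{"dx":0.03,"dy":0,"dz":0,"wx":0,"wy":0,"wz":0}]'

```text
time_s: 14.12
tcp_pos: [0.5909, -0.0375, 0.0229]
ee_rot: [0.0, 0.751, 0.66, 0.0]
contact_force: [-0.6, -1.0, -0.1]
opening: 0.5
grip_force: 0.6
```

Request:
drive_tool --targets '[{"dx":0.03,"dy":0,"dz":0,"wx":0,"wy":0,"wz":0}]'

```text
time_s: 14.25
tcp_pos: [0.5911, -0.0363, 0.0229]
ee_rot: [0.0, 0.751, 0.66, 0.0]
contact_force: [0.1, -0.4, -0.3]
opening: 0.502
grip_force: 0.6
```

Request:
drive_tool --targets '[{"dx":0.03,"dy":0,"dz":0,"wx":0,"wy":0,"wz":0}]'

```text
time_s: 14.38
tcp_pos: [0.5911, -0.0358, 0.0229]
ee_rot: [0.0, 0.751, 0.66, -0.001]
contact_force: [-1.5, -6.3, 0.7]
opening: 0.504
grip_force: 3.0
```

Request:
drive_tool --targets '[{"dx":0.03,"dy":0,"dz":0,"wx":0,"wy":0,"wz":0}]'

```text
time_s: 14.5
tcp_pos: [0.5911, -0.0358, 0.0229]
ee_rot: [0.001, 0.751, 0.661, -0.001]
contact_force: [-1.9, -9.7, 0.6]
opening: 0.501
grip_force: 4.8
```

Request:
drive_tool --targets '[{"dx":-0.25,"dy":0,"dz":0,"wx":0,"wy":0,"wz":0},{"dx":-0.25,"dy":0,"dz":0,"wx":0,"wy":0,"wz":0},{"dx":0,"dy":0,"dz":-0.9,"wx":0,"wy":0,"wz":0},{"dx":0,"dy":0,"dz":-0.9,"wx":0,"wy":0,"wz":0},{"dx":0,"dy":0,"dz":-0.9,"wx":0,"wy":0,"wz":0},{"dx":0,"dy":0,"dz":-0.9,"wx":0,"wy":0,"wz":0},{"dx":0.3,"dy":0,"dz":-0.9,"wx":0,"wy":0,"wz":0},{"dx":0.3,"dy":0,"dz":-0.9,"wx":0,"wy":0,"wz":0},{"dx":0,"dy":0,"dz":0,"wx":0,"wy":0,"wz":0},{"dx":0,"dy":0,"dz":0,"wx":0,"wy":0,"wz":0},{"dx":0,"dy":0,"dz":0,"wx":0,"wy":0,"wz":0}]'

```text
time_s: 15.88
tcp_pos: [0.5909, -0.0303, 0.2372]
ee_rot: [-0.001, 0.751, 0.66, -0.001]
contact_force: [0.3, -0.8, 0.5]
opening: 0.501
grip_force: 0.0
```

Run:
```python
from look import *
s,c=shot('wrist','w4'); print(inboard(s['tcp_pos']),s['tcp_pos'])
import pickle; pickle.dump((s,c),open('w4.pkl','wb'))
im=cv2.imread('pics/w4.png')[0:240,130:450]; cv2.imwrite('pics/w4b.png',cv2.resize(im,None,fx=2.5,fy=2.5,interpolation=cv2.INTER_CUBIC))
```

```text
[ 46.1 -21. ] [ 0.59093911 -0.03026979  0.2372449 ]
```

View pics/w4b.png

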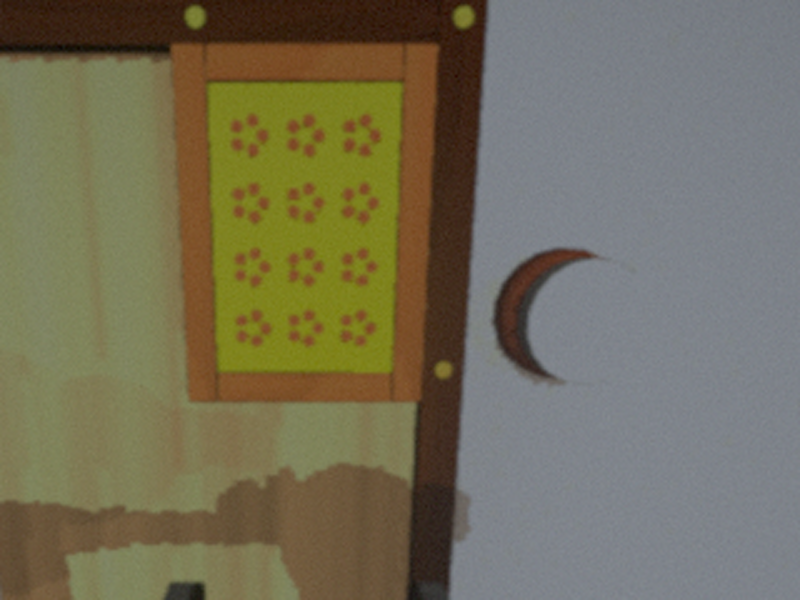

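The view shows the stencil flush with the far rail (right edge, u≈420–438) and the side rail (top edge, v≈45), and the pot untouched. I'll give one more push along x with both fingers to confirm it is seated.

Request:
drive_tool --targets '[{"dx":0,"dy":0,"dz":0,"wx":0,"wy":0,"wz":-0.157},{"dx":0,"dy":0,"dz":0,"wx":0,"wy":0,"wz":-0.157},{"dx":0,"dy":0,"dz":0,"wx":0,"wy":0,"wz":-0.157},{"dx":0,"dy":0,"dz":0,"wx":0,"wy":0,"wz":-0.157},{"dx":0,"dy":0,"dz":0,"wx":0,"wy":0,"wz":-0.157},{"dx":0,"dy":0,"dz":0,"wx":0,"wy":0,"wz":-0.157},{"dx":0,"dy":0,"dz":0,"wx":0,"wy":0,"wz":-0.157},{"dx":0,"dy":0,"dz":0,"wx":0,"wy":0,"wz":-0.157},{"dx":0,"dy":0,"dz":0,"wx":0,"wy":0,"wz":-0.157},{"dx":0,"dy":0,"dz":0,"wx":0,"wy":0,"wz":-0.157},{"dx":0.6,"dy":0.5,"dz":0,"wx":0,"wy":0,"wz":0},{"dx":0.6,"dy":0.5,"dz":0,"wx":0,"wy":0,"wz":0},{"dx":0.6,"dy":0.5,"dz":0,"wx":0,"wy":0,"wz":0},{"dx":0.5,"dy":0.5,"dz":0,"wx":0,"wy":0,"wz":0},{"dx":0,"dy":0,"dz":0,"wx":0,"wy":0,"wz":0}]' --gripper 1.0

```text
time_s: 17.8
tcp_pos: [0.5094, 0.0622, 0.2383]
ee_rot: [-0.001, 0.064, 0.998, 0.0]
contact_force: [-0.2, 0.3, 0.4]
opening: 0.996
grip_force: 0.0
```

Run:
```python
from look import *
s=state(); print(inboard(s['tcp_pos']),s['tcp_pos'],s['opening']); w,x,y,z=s['ee_rot'];print(2*np.arctan2(y,x)-np.pi)
```

```text
[-46.8  60. ] [0.5094276  0.06215635 0.23825278] 0.9962899112046156
-0.1279884068073387
```

Request:
drive_tool --targets '[{"dx":0,"dy":0,"dz":0.8,"wx":0,"wy":0,"wz":0},{"dx":0,"dy":0,"dz":0.8,"wx":0,"wy":0,"wz":0},{"dx":0,"dy":0,"dz":0.8,"wx":0,"wy":0,"wz":0},{"dx":0,"dy":0,"dz":0.8,"wx":0,"wy":0,"wz":0},{"dx":0,"dy":0,"dz":0.8,"wx":0,"wy":0,"wz":0},{"dx":0,"dy":0,"dz":0.8,"wx":0,"wy":0,"wz":0},{"dx":0,"dy":0,"dz":0.4,"wx":0,"wy":0,"wz":0},{"dx":0,"dy":0,"dz":0.3,"wx":0,"wy":0,"wz":0},{"dx":0,"dy":0,"dz":0.1,"wx":0,"wy":0,"wz":0},{"dx":0,"dy":0,"dz":0,"wx":0,"wy":0,"wz":0},{"dx":0,"dy":0,"dz":0,"wx":0,"wy":0,"wz":0}]'

```text
time_s: 19.18
tcp_pos: [0.5116, 0.0612, 0.0156]
ee_rot: [0.001, 0.065, 0.998, 0.0]
contact_force: [0.3, -0.2, 0.0]
opening: 1.0
grip_force: 0.0
```

Request:
drive_tool --targets '[{"dx":-0.12,"dy":0,"dz":0,"wx":0,"wy":0,"wz":0},{"dx":-0.12,"dy":0,"dz":0,"wx":0,"wy":0,"wz":0},{"dx":-0.12,"dy":0,"dz":0,"wx":0,"wy":0,"wz":0},{"dx":-0.12,"dy":0,"dz":0,"wx":0,"wy":0,"wz":0},{"dx":-0.06,"dy":0,"dz":0,"wx":0,"wy":0,"wz":0},{"dx":0,"dy":0,"dz":0,"wx":0,"wy":0,"wz":0}]'

```text
time_s: 19.92
tcp_pos: [0.5326, 0.0584, 0.0148]
ee_rot: [0.0, 0.065, 0.998, 0.0]
contact_force: [0.5, 0.2, -0.5]
opening: 1.0
grip_force: 0.0
```

Request:
drive_tool --targets '[{"dx":-0.04,"dy":0,"dz":0,"wx":0,"wy":0,"wz":0},{"dx":-0.04,"dy":0,"dz":0,"wx":0,"wy":0,"wz":0}]'

```text
time_s: 20.18
tcp_pos: [0.5348, 0.0581, 0.0148]
ee_rot: [-0.001, 0.065, 0.998, 0.0]
contact_force: [-2.8, 0.9, 2.1]
opening: 1.001
grip_force: 1.3
```

Request:
drive_tool --targets '[{"dx":-0.03,"dy":0,"dz":0,"wx":0,"wy":0,"wz":0},{"dx":-0.02,"dy":0,"dz":0,"wx":0,"wy":0,"wz":0},{"dx":0,"dy":0,"dz":0,"wx":0,"wy":0,"wz":0}]'

```text
time_s: 20.55
tcp_pos: [0.5348, 0.0581, 0.0146]
ee_rot: [-0.003, 0.065, 0.998, 0.0]
contact_force: [-5.7, 1.6, 3.4]
opening: 1.0
grip_force: 2.9
```

Request:
drive_tool --targets '[{"dx":0.3,"dy":0,"dz":0,"wx":0,"wy":0,"wz":0},{"dx":0.3,"dy":0,"dz":0,"wx":0,"wy":0,"wz":0},{"dx":0.2,"dy":0,"dz":-0.8,"wx":0,"wy":0,"wz":0},{"dx":0.2,"dy":0,"dz":-0.8,"wx":0,"wy":0,"wz":0},{"dx":0.2,"dy":0,"dz":-0.8,"wx":0,"wy":0,"wz":0},{"dx":0.2,"dy":0,"dz":-0.8,"wx":0,"wy":0,"wz":0},{"dx":0.2,"dy":0,"dz":-0.8,"wx":0,"wy":0,"wz":0},{"dx":0,"dy":0,"dz":-0.8,"wx":0,"wy":0,"wz":0},{"dx":0,"dy":0,"dz":0,"wx":0,"wy":0,"wz":0},{"dx":0,"dy":0,"dz":0,"wx":0,"wy":0,"wz":0},{"dx":0,"dy":0,"dz":0,"wx":0,"wy":0,"wz":0}]'

```text
time_s: 21.92
tcp_pos: [0.4732, 0.066, 0.2056]
ee_rot: [-0.001, 0.065, 0.998, -0.0]
contact_force: [-0.6, -0.6, -0.0]
opening: 1.0
grip_force: 0.0
```

Run:
```python
from look import *
s,c=shot('side','s5'); print(s['time_s'],s['tcp_pos'],s['contact_force'])
im=cv2.imread('pics/s5.png')[110:350,140:340]; cv2.imwrite('pics/s5b.png',cv2.resize(im,None,fx=2.5,fy=2.5,interpolation=cv2.INTER_CUBIC))
```

```text
21.925 [0.47316952 0.06602364 0.20557028] [-0.6017326  -0.59545148 -0.00676862]
```

View pics/s5b.png

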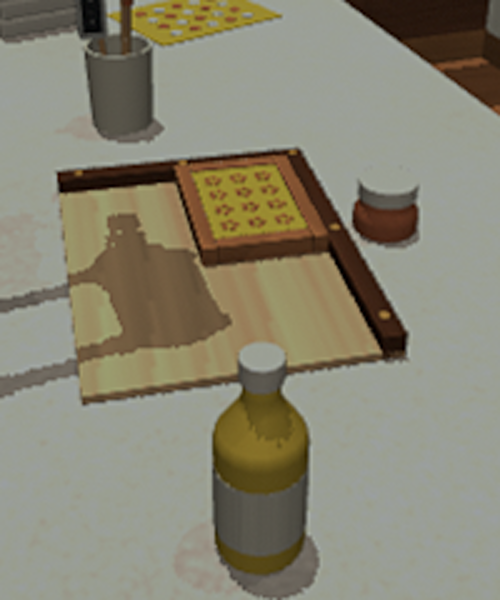

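The stencil sits flat in the corner: its far end is against the side rail at crop (180–300,160), and its right edge is against the far rail at (330,245). The bottle, pot and cup haven't moved, and the hand is clear.

```bash
python3 -c "
from rig import arm
print(arm.hand_in())"
```

```text
the job is handed in; nothing more can be done
None
```

The stencil is pushed flat into the corner and rests square against both the far rail and the side rail; the bottle, pot and cup are where they stood, the hand is clear, and the job was handed in at about 22 s.

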